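# Index the sample carousel to the purple pot

### The arm

A 7-joint arm with a two-finger parallel gripper is mounted at the origin on the work surface. World frame = base frame: x ahead of the robot, y to its left, z up, the work surface at z = 0. Lengths are in m, angles in rad, forces in N, time in s.
With the tool pointing down it reaches from about 0.4 to 0.85 m from the base axis. Payload 10.4 kg.
Tool frame: the origin (TCP) lies at the centre of the arm's flange, where the gripper is bolted on; the fingertips stand 182 mm ahead of it and the grasp point (between the pads) lies 164 mm ahead of it; z points along the fingers, y is the line along which they close (so a half turn about z gives the same grasp; the last joint's range is limited). The gripper opens to 87 mm and grips with 3 to 60 N. Pads are 19 mm wide; open, the fingers measure 117 mm over their backs; the gripper's body (75 mm by 190 mm) begins 51 mm behind the grasp point.
Start: joints at [-1.347, 0.332, -0.065, 1.46, 0.022, 1.35, -0.088], TCP at [0.153, 0.606, 0.405] pointing down, gripper open.
Joint ranges: [-2.6, 2.6], [-0.5, 2.12], [-1.47, 1.34], [0.16, 2.42], [-1.27, 4.41], [0.06, 2.06], [-2.6, 2.6]. Speed limits (rad/s): [2.22, 2.22, 2.79, 2.79, 3.14, 3.14, 3.14].

### API

Orientations are given as a unit quaternion [x, y, z, w].
In Python, from bench import r, eyes, job gives the robot as it stands. The module is installed in compiled form; this text tells all that it offers.
- The arm moves only by the shell command python3 -m inch 'ROWS' [OPENING] [FORCE]. ROWS is JSON, a list of rows, each a list of 6 numbers: the shift along the tool's x, y, z normalised to -1 to 1, where 1 is 4 cm, then the turn, a rotation vector about the tool's x, y, z normalised to -1 to 1, where 1 is 0.12 rad. In form: [[x, y, z, wx, wy, wz], ...]. A call has exactly 5 rows; each row shifts and turns the commanded pose from where the row before left it, along the tool's axes as they then stand; what a row does not reach is not made up. A row lasts 1/12 s, in which the tool goes at most 41.7 mm and 7.16 degrees, less where a joint would pass 70% of its speed; a pose out of reach is approached as far as the arm can. A call with a number of a shift or a turn outside -1 to 1 is refused whole. A call with a gripper value outside its range is refused whole. OPENING is the gripper command: -1 is shut, 1 is fully open, values between are in proportion, set as the call begins (- or left out, the last holds). The fingers move at their own pace and stop on an object; FORCE is the grip in N (left out, the last holds). Time passes only in rows, so rows that do not move let the fingers close, or fill a call up. It gives the time, the measured TCP pose, the force, the opening and the grip force at its end, in the units of the state.
- r.read_state(): the state, without advancing time (a new reading comes with each control period).
- eyes.camera(name): name is "scene" or "top" or "wrist"; returns a dict with "pixels" (420x560x3 uint8, red, green, blue), "fx", "fy", "cx", "cy" (pixels), "extrinsics" (4x4, takes a point from camera to world coordinates). Camera axes: x right, y down, z forward; pixel columns grow to the right and rows downward; lengths in m; the calibration is good to about 2 mm. The wrist camera is an equidistant fisheye: a pixel r from the principal point sees the ray r / f radians off the axis. A picture is of the moment at which its call begins. There is no depth.
- job.close_job(): hands the job in; it is judged then, once.
The state is a dict: "time": time; "joint_positions": joint angles; "joint_vel": joint speeds; "joint_torque": joint torques, N m; "ee_pos": TCP position; "eef_rot": TCP orientation; "ft_force": force on the tool from outside, world axes, zero at the start; "torque": the same for the moment, N m; "width": finger opening in m; "grip_force": force on a finger pad.
Only numpy, scipy, OpenCV 4.12 (cv2) and the standard library are available. Lean on these libraries where they do the work, as an engineer would, in place of code of your own. Each camera call takes 0.05 s, during which the arm holds its last target. There are 200 camera calls.

### The job

The cup at the red pointer of the sample carousel is empty. Push the carousel round by one notch, the right way, so that the purple-capped pot comes to the red pointer and the carousel rests in its click position; leave both capped pots standing in their cups, do not lift them, and let go.

Things in the scene. Friction and masses are not known exactly. Their poses are not given: they have to be found in the camera images.
- carousel: Fixed grey base, 200 mm across. Origin: on the turning axis at desk level, z up; +x points to the red pointer, a flat arrow on a foot 15 mm high reaching 202 mm out. On it turns a pale mint platter, 280 mm across, top 48 mm above the desk, with a steel hub 14 mm high and six white ring cups (bore 45, outside 53, height 12 mm), centres 65 mm from the axis, every 60 degrees from +x.
- platter (a joint): Platter's turn, rad, counterclockwise from above positive, 0 at the start; endless, clicks every 60 degrees (1.047). Six blue push pegs stand on it, 16 mm thick, tops 103 mm above the desk, 120 mm from the axis, at 30, 90, .. 330 degrees from +x at the start. A peg needs 2 to 5 N over the hump; past halfway the platter is pulled on into the click and held.
- pot_purple: Sample pot with a purple cap, 41 mm diameter, 45 mm high, about 50 g, standing loose in the cup 60 degrees to one side or the other of the pointer. Origin: centre of its underside, at the start 48 mm above the desk; z axis up.
- pot_yellow: The same kind of pot with a yellow cap, standing loose in the cup 60 degrees to the other side of the pointer. Origin: centre of its underside; z axis up.
Mind the look-alikes: they are no part of the job. Leave any black or orange look-alike of the pot_yellow alone.

How it is judged:
By the outcome, as a careful person would: the job done as asked, in the order asked, and still so for the second after the job is handed in, with the robot touching nothing.
It also fails if it takes over 32 s, if anything falls off the work surface, if the arm or the gripper's body presses on something with over 40 N, if the wrist force passes 120 N, or if a joint passes its speed limit or range.

## Working session

There is one attempt and no reset: what is moved stays moved. The work goes in short steps, Python scripts to look and compute and a shell command to move; the robot and the scene stay as the last step left them, time stands still between calls to the robot, and variables do not carry over. Pictures are saved under pics/ and viewed, at most 10 in all, crops included, and the job is handed in when it is done.

```bash
mkdir -p pics
python3 - <<'E'
from bench import r,eyes
import cv2,pickle
d={n:eyes.camera(n) for n in("scene","top")}
pickle.dump(d,open('d.pkl','wb'))
import numpy as np
for n in d:
    cv2.imwrite(f'pics/{n}0.png',d[n]["pixels"][:,:,::-1]); print(n,d[n]['fx'],d[n]['cx'],d[n]['cy'],np.round(d[n]['extrinsics'],3).tolist())
s=r.read_state();print(s['time'],s['ee_pos'],s['eef_rot'],s['width'])
E
```

```text
scene 420.14204779505246 282.14522403815903 211.15128824736968 [[-0.215, 0.742, -0.635, 1.162], [0.977, 0.16, -0.143, 0.144], [-0.005, -0.65, -0.76, 0.677], [0.0, 0.0, 0.0, 1.0]]
top 408.02334496776456 278.0339692850121 211.2608396174012 [[-0.02, -0.997, 0.076, 0.598], [-1.0, 0.018, -0.024, 0.037], [0.023, -0.076, -0.997, 0.813], [0.0, 0.0, 0.0, 1.0]]
0.1 [0.1526582  0.60595731 0.40403825] [ 1.23079062e-01  9.92396663e-01 -6.36826013e-04 -5.12529049e-05] 0.08678593367954428
```

View pics/scene0.png

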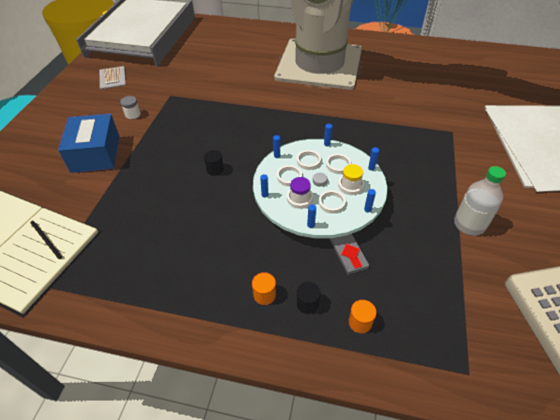

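View pics/top0.png

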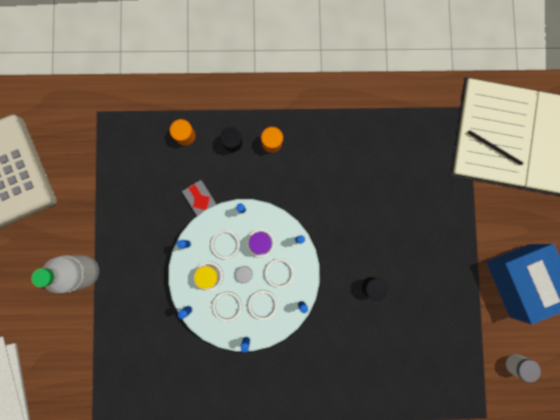

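The scene view shows the purple pot at (300,190), yellow at (352,178) and the pointer at (350,253). In the top view the hub is at (243,274), the pointer at (200,198), purple at (260,243), yellow at (206,277). Seen from above, purple is clockwise of the pointer, so the platter must turn counterclockwise.

```bash
cat > h.py <<'E'
import numpy as np,cv2
def ray(c,u,v,z):
    E=np.array(c['extrinsics']);d=E[:3,:3]@[(u-c['cx'])/c['fx'],(v-c['cy'])/c['fy'],1];o=E[:3,3]
    return (o+d*(z-o[2])/d[2])[:2]
def blobs(c,lo,hi,amin=15):
    h=cv2.cvtColor(c['pixels'],cv2.COLOR_RGB2HSV);m=cv2.inRange(h,lo,hi)
    n,_,s,ce=cv2.connectedComponentsWithStats(m)
    return [(s[i,4],ce[i]) for i in range(1,n) if s[i,4]>=amin]
def report(c):
    H=None
    h=cv2.cvtColor(c['pixels'],cv2.COLOR_RGB2HSV);m=cv2.inRange(h,(60,8,150),(100,60,255))
    k=max(cv2.findContours(m,0,2)[0],key=cv2.contourArea);(u,v),a,b=cv2.fitEllipse(cv2.convexHull(k));H=ray(c,u,v,.048)
    print('axis',H.round(4),(u,v))
    def p(n,lo,hi,z,amin=15):
        for s,(x,y) in blobs(c,lo,hi,amin):
            P=ray(c,x,y,z);d=P-H
            if np.hypot(*d)<.22: print(n,s,P.round(4),'r',np.hypot(*d).round(3),'deg',np.degrees(np.arctan2(d[1],d[0])).round(1))
    p('red',(0,150,100),(6,255,255),.015);p('purple',(125,100,50),(155,255,255),.09);p('yellow',(22,150,100),(32,255,255),.09);p('peg',(105,150,50),(122,255,255),.08)
E
python3 - <<'E'
import pickle;from h import *
d=pickle.load(open('d.pkl','rb'))
report(d['top']); report(d['scene'])
E
```

```text
axis [0.5392 0.0842] (243.69924926757812, 274.70745849609375)
red 271 [0.6874 0.1721] r 0.172 deg 30.7
purple 382 [0.5978 0.0527] r 0.067 deg -28.2
yellow 404 [0.54   0.1485] r 0.064 deg 89.3
peg 50 [0.6611 0.0865] r 0.122 deg 1.1
peg 44 [ 0.6029 -0.0188] r 0.121 deg -58.3
peg 74 [0.5987 0.1899] r 0.121 deg 60.6
peg 61 [ 0.4833 -0.0209] r 0.119 deg -118.0
peg 104 [0.4778 0.1887] r 0.121 deg 120.4
peg 90 [0.4195 0.0819] r 0.12 deg -178.9
axis [0.5567 0.0863] (319.20654296875, 187.20835876464844)
red 258 [0.6879 0.1724] r 0.157 deg 33.3
purple 274 [0.5994 0.0526] r 0.054 deg -38.3
yellow 258 [0.5418 0.1486] r 0.064 deg 103.5
peg 145 [0.4198 0.0814] r 0.137 deg -177.9
peg 137 [ 0.4816 -0.0222] r 0.132 deg -124.7
peg 155 [0.4777 0.1866] r 0.128 deg 128.2
peg 121 [ 0.605  -0.0185] r 0.115 deg -65.2
peg 146 [0.6004 0.1884] r 0.111 deg 66.8
peg 142 [0.6621 0.0861] r 0.105 deg -0.1
```

```bash
python3 -m inch '[[-0.3,-0.5,0,0,0,0],[-0.5,-0.7,0,0,0,0],[-0.5,-0.7,0,0,0,0],[-0.5,-0.7,0,0,0,0],[-0.5,-0.7,0,0,0,0]]' -1 20
python3 -m inch '[[-0.6,-0.6,0,0,0,0],[-0.7,-0.6,0,0,0,0],[-0.7,-0.6,0,0,0,0],[-0.7,-0.5,0,0,0,0],[-0.7,-0.4,0,0,0,0]]'
python3 -m inch '[[-0.8,-0.3,0,0,0,0],[-0.8,-0.3,0,0,0,0],[-0.8,-0.3,0,0,0,0],[-0.8,-0.3,0,0,0,0],[-0.8,-0.3,0,0,0,0]]'
```

```text
time: 0.52
ee_pos: [0.21, 0.4539, 0.4043]
eef_rot: [0.123, 0.992, -0.0, -0.0]
ft_force: [0.7, -0.3, 0.9]
width: 0.0618
grip_force: 0.0
time: 0.93
ee_pos: [0.3158, 0.3155, 0.4047]
eef_rot: [0.123, 0.992, 0.0, -0.0]
ft_force: [0.7, 0.6, -0.2]
width: 0.0286
grip_force: 0.0
time: 1.35
ee_pos: [0.4567, 0.219, 0.4046]
eef_rot: [0.123, 0.992, -0.0, -0.0]
ft_force: [1.5, 0.1, 0.2]
width: 0.0017
grip_force: 0.0
```

```bash
python3 -m inch '[[-0.8,-0.03,0,0,0,0],[-0.9,-0.03,0,0,0,0],[-0.9,-0.03,0,0,0,0],[-0.9,-0.03,0,0,0,0],[-0.85,-0.05,0,0,0,0]]'
python3 -m inch '[[0,0,0.4,0,0,0],[0,0,0.5,0,0,0],[0,0,0.5,0,0,0],[0,0,0.3,0,0,0],[0,0,0.3,0,0,0]]'
python3 - <<'E'
from bench import eyes
import cv2
for n in("top","scene","wrist"): cv2.imwrite(f'pics/{n}1.png',eyes.camera(n)['pixels'][:,:,::-1])
E
```

```text
time: 1.77
ee_pos: [0.6243, 0.1708, 0.4041]
eef_rot: [0.123, 0.992, -0.0, -0.0]
ft_force: [-0.8, 0.5, 1.0]
width: 0.0003
grip_force: 0.0
time: 2.18
ee_pos: [0.6225, 0.1713, 0.3234]
eef_rot: [0.123, 0.992, -0.0, -0.001]
ft_force: [0.2, 0.5, -0.3]
width: 0.0005
grip_force: 0.0
```

View pics/scene1.png

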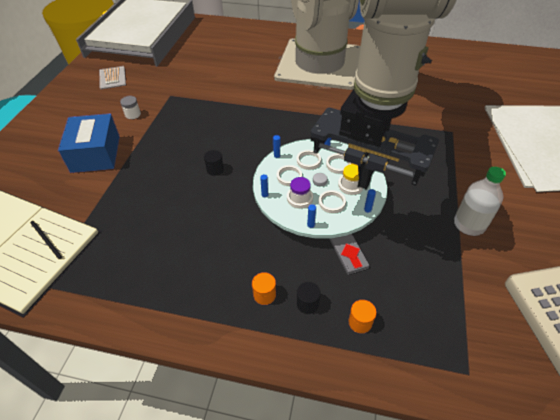

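View pics/wrist1.png

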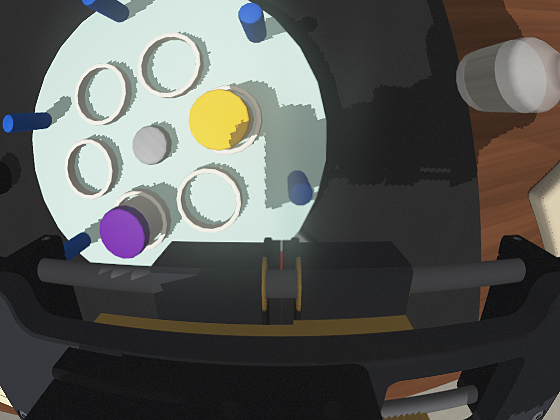

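The wrist view shows the closed fingers at (282,255), just on the clockwise side of the peg at (300,188). The pots are clear, so I'll go down and push.

```bash
python3 -m inch '[[0,0,0.5,0,0,0],[0,0,0.5,0,0,0],[0,0,0.5,0,0,0],[0,0,0.3,0,0,0],[0,0,0,0,0,0]]'
python3 -m inch '[[0.1,0.045,0,0,0,0],[0.1,0.045,0,0,0,0],[0.1,0.045,0,0,0,0],[0.1,0.045,0,0,0,0],[0.1,0.045,0,0,0,0]]'
python3 -m inch '[[0.105,0.025,0,0,0,0],[0.105,0.025,0,0,0,0],[0.105,0.025,0,0,0,0],[0.105,0.025,0,0,0,0],[0.105,0.025,0,0,0,0]]'
python3 -c "
from h import *;from bench import eyes
c=eyes.camera('top');report(c)"
```

```text
time: 2.75
ee_pos: [0.6221, 0.1714, 0.2511]
eef_rot: [0.123, 0.992, -0.001, -0.001]
ft_force: [-1.5, -0.6, -0.7]
width: 0.0007
grip_force: 0.0
time: 3.17
ee_pos: [0.6062, 0.1841, 0.2545]
eef_rot: [0.124, 0.992, 0.0, 0.002]
ft_force: [5.4, -6.4, -0.2]
width: 0.0005
grip_force: 3.6
time: 3.58
ee_pos: [0.5864, 0.1952, 0.2541]
eef_rot: [0.123, 0.992, 0.001, 0.001]
ft_force: [3.8, -0.4, 0.8]
width: 0.0009
grip_force: 1.6
axis [0.5394 0.0843] (243.63299560546875, 274.6292724609375)
red 271 [0.6874 0.1721] r 0.172 deg 30.7
purple 380 [0.6042 0.0684] r 0.067 deg -13.7
yellow 243 [0.5175 0.1491] r 0.068 deg 108.6
peg 56 [0.6563 0.1179] r 0.122 deg 16.0
peg 41 [0.628  0.0008] r 0.122 deg -43.3
peg 55 [ 0.5122 -0.0326] r 0.12 deg -103.1
peg 99 [0.4529 0.1687] r 0.121 deg 135.7
peg 77 [0.4246 0.0505] r 0.12 deg -163.6
```

```bash
python3 -m inch '[[0.105,0.01,0,0,0,0],[0.105,0.01,0,0,0,0],[0.105,0.005,0,0,0,0],[0.105,0.005,0,0,0,0],[0.105,0.005,0,0,0,0]]'
python3 -m inch '[[0.105,-0.01,0,0,0,0],[0.105,-0.01,0,0,0,0],[0.105,-0.01,0,0,0,0],[0.105,-0.01,0,0,0,0],[0.105,-0.01,0,0,0,0]]'
python3 -c "
from h import *;from bench import eyes
c=eyes.camera('top');report(c)"
```

```text
time: 4.05
ee_pos: [0.566, 0.2012, 0.2529]
eef_rot: [0.123, 0.992, -0.0, -0.0]
ft_force: [0.4, -0.6, 1.0]
width: 0.0008
grip_force: 1.0
time: 4.47
ee_pos: [0.5447, 0.2048, 0.2524]
eef_rot: [0.123, 0.992, -0.0, -0.0]
ft_force: [2.6, -4.0, 0.0]
width: 0.0002
grip_force: 1.8
axis [0.5393 0.084 ] (243.76092529296875, 274.66900634765625)
red 270 [0.6874 0.1722] r 0.172 deg 30.8
purple 381 [0.6052 0.0926] r 0.066 deg 7.4
yellow 93 [0.499  0.1218] r 0.055 deg 136.9
peg 44 [0.6522 0.039 ] r 0.122 deg -21.8
peg 63 [0.6357 0.1581] r 0.122 deg 37.6
peg 50 [ 0.5575 -0.035 ] r 0.12 deg -81.3
peg 72 [0.446  0.0102] r 0.119 deg -141.7
peg 95 [0.4282 0.1302] r 0.12 deg 157.5
```

```bash
python3 -m inch '[[0.1,-0.03,0,0,0,0],[0.1,-0.03,0,0,0,0],[0.1,-0.03,0,0,0,0],[0.1,-0.03,0,0,0,0],[0.05,-0.015,0,0,0,0]]'
python3 -c "
from h import *;from bench import eyes
c=eyes.camera('top');report(c)"
```

```text
time: 4.93
ee_pos: [0.526, 0.2039, 0.2527]
eef_rot: [0.123, 0.992, 0.0, -0.0]
ft_force: [-0.8, -0.3, 0.2]
width: 0.0006
grip_force: 0.0
axis [0.5395 0.0841] (243.73110961914062, 274.5784912109375)
red 271 [0.6874 0.1721] r 0.172 deg 30.8
purple 384 [0.6028 0.1036] r 0.066 deg 17.2
yellow 137 [0.4909 0.116 ] r 0.058 deg 146.7
peg 47 [0.6586 0.0588] r 0.122 deg -12.0
peg 64 [0.6212 0.1735] r 0.121 deg 47.6
peg 46 [ 0.5777 -0.0307] r 0.121 deg -71.6
peg 63 [ 0.4602 -0.005 ] r 0.119 deg -131.7
peg 92 [0.4219 0.1098] r 0.12 deg 167.7
```

Turned 47°, and the platter is ahead of the finger. I'll wait and see whether it runs into the click.

```bash
python3 -m inch '[[0,0,0,0,0,0],[0,0,0,0,0,0],[0,0,0,0,0,0],[0,0,0,0,0,0],[0,0,0,0,0,0]]'
python3 -c "
from h import *;from bench import eyes
c=eyes.camera('top');report(c)"
```

```text
time: 5.4
ee_pos: [0.5268, 0.2037, 0.2527]
eef_rot: [0.123, 0.992, -0.0, -0.0]
ft_force: [-0.1, 0.5, -0.0]
width: 0.0004
grip_force: 0.0
axis [0.5393 0.0841] (243.748046875, 274.6915283203125)
red 270 [0.6874 0.1722] r 0.172 deg 30.7
purple 382 [0.6018 0.1061] r 0.066 deg 19.4
yellow 170 [0.4893 0.1153] r 0.059 deg 148.0
peg 46 [0.6594 0.0641] r 0.122 deg -9.4
peg 65 [0.6173 0.1769] r 0.121 deg 49.9
peg 47 [ 0.5828 -0.0288] r 0.121 deg -68.9
peg 64 [ 0.4644 -0.0086] r 0.119 deg -128.9
peg 93 [0.4212 0.1045] r 0.12 deg 170.2
```

```bash
python3 -m inch '[[0.075,-0.03,0,0,0,0],[0.075,-0.03,0,0,0,0],[0.075,-0.03,0,0,0,0],[0.075,-0.035,0,0,0,0],[0.07,-0.035,0,0,0,0]]'
python3 -m inch '[[0.07,-0.04,0,0,0,0],[0.07,-0.04,0,0,0,0],[0.05,-0.03,0,0,0,0],[0.04,-0.02,0,0,0,0],[0,0,0,0,0,0]]'
python3 -c "
from h import *;from bench import eyes
c=eyes.camera('top');report(c)"
```

```text
time: 5.87
ee_pos: [0.5104, 0.2011, 0.2528]
eef_rot: [0.123, 0.992, 0.0, 0.0]
ft_force: [-0.1, 0.7, -0.0]
width: 0.0004
grip_force: 0.1
time: 6.28
ee_pos: [0.5004, 0.1983, 0.2528]
eef_rot: [0.123, 0.992, 0.0, 0.0]
ft_force: [-0.1, 0.1, 0.6]
width: 0.0007
grip_force: 0.2
axis [0.5396 0.0836] (244.01548767089844, 274.5203857421875)
red 271 [0.6874 0.1721] r 0.172 deg 30.9
purple 387 [0.5966 0.1172] r 0.066 deg 30.6
yellow 148 [0.483  0.1043] r 0.06 deg 159.9
peg 51 [0.6611 0.0863] r 0.122 deg 1.3
peg 44 [ 0.6029 -0.0188] r 0.12 deg -58.2
peg 70 [0.5987 0.1894] r 0.121 deg 60.8
peg 60 [ 0.4833 -0.0208] r 0.119 deg -118.3
peg 88 [0.4197 0.082 ] r 0.12 deg -179.2
```

The pegs are back at their starting angles, so the platter has turned 60°, and purple is at 30.6° against the pointer's 30.8°. I'll back off and lift clear.

```bash
python3 -m inch '[[-0.15,0.1,0,0,0,0],[-0.15,0.1,-0.2,0,0,0],[0,0,-0.5,0,0,0],[0,0,-0.8,0,0,0],[0,0,-0.8,0,0,0]]'
python3 -m inch '[[0,0.5,-0.8,0,0,0],[0,0.7,-0.8,0,0,0],[0,0.7,0,0,0,0],[0,0.7,0,0,0,0],[0,0.7,0,0,0,0]]'
python3 -m inch '[[0,0.7,0,0,0,0],[0,0.5,0,0,0,0],[0,0,0,0,0,0],[0,0,0,0,0,0],[0,0,0,0,0,0]]'
python3 -c "
from h import *;from bench import eyes
c=eyes.camera('top');report(c);cv2.imwrite('pics/top2.png',c['pixels'][:,:,::-1]);cv2.imwrite('pics/scene2.png',eyes.camera('scene')['pixels'][:,:,::-1])"
```

```text
time: 6.75
ee_pos: [0.5146, 0.2032, 0.3458]
eef_rot: [0.123, 0.992, -0.001, -0.0]
ft_force: [0.8, 0.4, 0.4]
width: 0.0005
grip_force: 0.0
time: 7.17
ee_pos: [0.547, 0.3323, 0.4095]
eef_rot: [0.123, 0.992, 0.001, 0.001]
ft_force: [-0.1, 0.4, -0.7]
width: 0.0007
grip_force: 0.0
time: 7.58
ee_pos: [0.5586, 0.3766, 0.4083]
eef_rot: [0.123, 0.992, -0.0, 0.0]
ft_force: [-0.5, -1.1, -0.3]
width: 0.0006
grip_force: 0.0
axis [0.5392 0.0841] (243.72061157226562, 274.70458984375)
red 271 [0.6874 0.1721] r 0.172 deg 30.7
purple 388 [0.5965 0.1172] r 0.066 deg 30.0
yellow 412 [0.485 0.115] r 0.062 deg 150.4
peg 51 [0.6611 0.0863] r 0.122 deg 1.0
peg 44 [ 0.6029 -0.0188] r 0.121 deg -58.2
peg 70 [0.5987 0.1894] r 0.121 deg 60.6
peg 60 [ 0.4833 -0.0208] r 0.119 deg -118.1
peg 104 [0.4778 0.1887] r 0.121 deg 120.4
peg 88 [0.4197 0.082 ] r 0.12 deg -179.0
```

View pics/scene2.png

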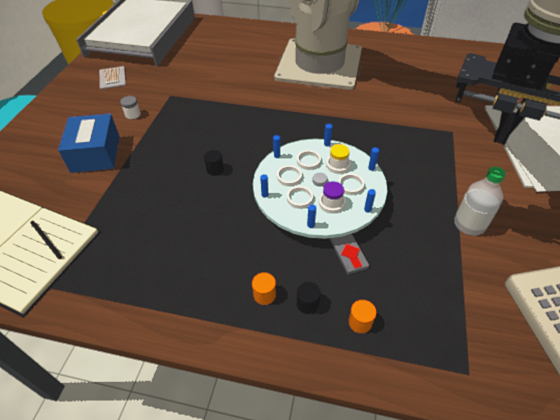

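The purple pot at (333,195) stands in the cup at the pointer and yellow at (340,157) stands in its own. The arm is clear and nothing else has moved.

```bash
python3 -c "
from bench import job;print(job.close_job())"
```

```text
the job is handed in; nothing more can be done
None
```

I pushed the carousel one notch counterclockwise: the purple-capped pot is now at the red pointer with the platter in its click position, both pots are standing in their cups, the arm is clear, and the job was handed in at about 7.7 s.

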